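Load, tip and return the sampler's jar carriage

ROBOT

A 6-joint arm with a two-finger parallel gripper is mounted at the origin on the work surface. World frame = base frame: x ahead of the robot, y to its left, z up, the work surface at z = 0. Lengths are in m, angles in rad, forces in N, time in s.
With the tool pointing down it reaches from about 0.325 to 0.9 m from the base axis. Payload 6.1 kg.
Tool frame: the origin (TCP) lies midway between the tips of the shut fingers; the grasp point (between the pads) lies 19 mm behind it; z points along the fingers, y is the line along which they close (so a half turn about z gives the same grasp; the last joint's range is limited). The gripper opens to 85 mm and grips with 20 to 120 N. Pads are 22 mm wide; open, the fingers measure 114 mm over their backs; the gripper's body (76 mm by 85 mm) begins 54 mm behind the grasp point. The pads swing forward as they close: fully open they stand 13 mm farther back than shut.
Start: joints at [-1.386, 0.22, 1.526, -0, 1.395, -0.126], TCP at [0.191, -0.595, 0.231] pointing down, gripper open.
Joint ranges: [-2.98, 2.98], [-0.91, 2.08], [0.09, 2.57], [-1.24, 4.39], [0.2, 2.65], [-2.68, 2.68]. Speed limits (rad/s): [2.57, 2.57, 3.01, 3.14, 3.14, 3.14].

INTERFACE

Orientations are given as [roll, pitch, yaw] about the fixed x, y, z axes, in that order (R = Rz(yaw) Ry(pitch) Rx(roll)).
In Python, from plant import movep, move_l, set_joints, gripper_to, hold, inverse_kinematics, observe, get_image, get_calibration, Unreachable, job_done gives the robot as it stands. Calls block until the motion is done:
- movep(position, orientation): joint-space move of the TCP to a pose.
- move_l(position, feed=0.15, rotation=None, max_force=None): straight line of the TCP; rotation=None keeps the orientation; feed is the mean speed in m/s. With max_force (N) it stops when the force on the tool has changed by that much, and returns True; else False.
- set_joints(angles): joint-space move.
- gripper_to(opening, f_grip=None): finger opening in m; f_grip is the grip in N (None keeps the last); returns when the fingers have stopped.
- hold(seconds).
- inverse_kinematics(position, orientation): joint angles nearest the present ones, or None.
- observe(): the state.
- get_image(name): name is "side" or "top" or "wrist"; returns (picture, depth): 420x560x3 uint8, red, green, blue; 420x560 float32, m along the optical axis (not along the pixel's ray), 0 where there is no reading.
- get_calibration(name): a dict with "intrinsics" (3x3 intrinsics, pixels), "dist_coeffs" ([k1, k2, p1, p2, k3] as OpenCV has them; the pictures are not rectified), "world_from_camera" (4x4, takes a point from camera to world coordinates). Camera axes: x right, y down, z forward; pixel columns grow to the right and rows downward; lengths in m; the calibration is good to about 2 mm. A picture is of the moment at which its call begins: read the wrist's pose just before it. get_calibration takes no time and is no camera call; for the wrist camera it gives the pose at the moment of the call.
A pose or a line that the arm cannot do raises Unreachable and nothing moves.
- job_done(): hands the job in; it is judged then, once.
The state is a dict: "time_s": time; "q": joint angles; "joint_velocities": joint speeds; "joint_torque": joint torques, N m; "eef_pos": TCP position; "tcp_rot": TCP orientation; "ft_force": force on the tool from outside, world axes, zero at the start; "torque": the same for the moment, N m; "opening": finger opening in m; "grasp_force": force on a finger pad.
Only numpy, scipy, OpenCV 4.12 (cv2) and the standard library are available. Lean on these libraries where they do the work, as an engineer would, in place of code of your own. Each camera call takes 0.05 s, during which the arm holds its last target. There are 200 camera calls.

TASK

Free the clamp knob of the jar carriage, slide the carriage all the way to the left end of its rail (left as seen from the robot) and clamp it tight there; then stand every sample jar from the bench upright in a pocket of the tipping tray, one jar to a pocket. With the carriage still clamped, lift the tray by its handle to 40 degrees (the white line; never beyond 55), hold it there for two seconds so that the samples wet their caps, and lower it level again. Last, free the clamp, slide the loaded carriage all the way back to the right end of the rail and clamp it tight, without shifting the wrench or the beaker.

Things in the scene. Friction and masses are not known exactly. Their poses are not given: they have to be found in the camera images.
- rail: fixed rail unit: dark base plate 160 x 540 x 10 mm with an aluminium bar on it (top at z = 30 mm) and a black end stop at each end; origin at the centre of the underside, on the bench. Its y axis is the slide direction, +y towards the left end; z up; its x axis points away from the robot. It stands at a slightly different place and yaw each time
- carriage (a joint): slide of the carriage along the rail's +y, m: 0 = right end, 0.160 = left end (hard stops). Friction 1.5 N when the clamp is free; cannot be shifted by hand when it is tight. The carriage is an aluminium plate 130 x 335 mm, top 41 mm above the bench, carrying the tray (right part) and the clamp knob on a white pedestal (left part). It can be slid by holding the knob
- knob (a joint): clamp knob, rad, turns about the vertical: 0 = free, 1.4 = tight (hard stops); grows clockwise seen from above. It begins to bite at about 0.7, counts as tight above 1.1; the carriage slides freely below 0.5. Resisting torque 0.2 N m, up to about 0.35 N m when tight; it stays where it is left
- knob_grip (a point): point on the black knob's axis, 102 mm above the bench, at the height to grip: its grip bar, 56 x 16 mm and 35 mm high, has its top 14 mm above this point and stands on a disc 54 mm across. The bar's length lies along this point's x axis, which turns with the knob (parallel to the rail's x axis at knob = 0). The knob's axis is 62 mm from the tray's left end wall
- tray (a joint): tilt of the white tray, rad: 0 = level (hard stop), grows as the near side (the handle, on the robot's side) is lifted; 0.70 = 40 degrees, where the underside of the tray's right end lines up with the white line on the carriage. Friction hinge (0.8 N m): it stays at whatever angle it is left, also loaded; lifting at the handle takes up to about 12 N
- tray_hinge (a point): middle of the hinge line, which runs along this point's y axis (parallel to the rail) at the tray's far lower edge, 45 mm above the bench; the axes tilt with the tray
- tray_handle (a point): middle of the tray's handle, a black round bar 12 mm thick and 116 mm long along the tray's y axis, joined to the tray by two steel arms at +-55 mm; 107 mm from the hinge line towards the robot and 54 mm above it when level; 43 mm clear of the tray's near wall to the bar's axis
- tray_floor (a point): centre of the tray's inner floor (49 mm above the bench when level); y along the row, z out of the tray. The tray is 64 x 236 x 34 mm outside with 4 mm walls and floor (30 mm deep inside), parted by three 4 mm walls into four open pockets in one row, each 56 mm (x) by 54 mm (y), with centres at y = -87, -29, +29 and +87 mm from this point
- wrench: open-ended steel wrench, 150 mm, lying on the bench to the right; must not be shifted
- beaker: empty glass beaker, 70 mm across, 90 mm high, on the bench to the left; must not be shifted
- jar1: sample jar 1 of up to four alike (absent ones have no pose): closed upright cylinder of amber glass with a white cap, 46 mm across all the way up, 66 mm high, about 0.12 kg with a thick heavy foot; starts on the bench between the robot and the rail; origin at the centre of its underside, z up the jar
- jar2: sample jar 2 of up to four alike (absent ones have no pose): closed upright cylinder of amber glass with a white cap, 46 mm across all the way up, 66 mm high, about 0.12 kg with a thick heavy foot; starts on the bench between the robot and the rail; origin at the centre of its underside, z up the jar
- jar3: sample jar 3 of up to four alike (absent ones have no pose): closed upright cylinder of amber glass with a white cap, 46 mm across all the way up, 66 mm high, about 0.12 kg with a thick heavy foot; starts on the bench between the robot and the rail; origin at the centre of its underside, z up the jar
- jar4: sample jar 4 of up to four alike (absent ones have no pose): closed upright cylinder of amber glass with a white cap, 46 mm across all the way up, 66 mm high, about 0.12 kg with a thick heavy foot; starts on the bench between the robot and the rail; origin at the centre of its underside, z up the jar
Mind the look-alikes: they are no part of the job. What is shaped like the jar2 but blue is not meant. Leave any pink look-alike of the jar1 alone.

How it is judged:
By the outcome, as a careful person would: the job done as asked, in the order asked, and still so for the second after the job is handed in, with the robot touching nothing.
Of jar1, jar2, jar3, jar4 only 2 to 4 are there at a start; the rules pass over those that are not, and their reading is None.
At some moment in a run one of jar1, jar2, jar3, jar4 may be knocked a few centimetres aside while the robot is not near it.
It also fails if it takes over 210 s, if anything falls off the work surface, if the arm or the gripper's body presses on something with over 40 N, if the wrist force passes 120 N, or if a joint passes its speed limit or range.

## Working session

There is one attempt and no reset: what is moved stays moved. The work goes in short steps, each a Python script; the robot and the scene stay as the last script left them, time stands still between calls to the robot, and variables do not carry over. Pictures are saved under pics/ and viewed, at most 14 in all, crops included, and the job is handed in when it is done.

```bash
ls; mkdir -p pics
cat > h.py <<'E'
import numpy as np, cv2
from plant import *
def cam(name):
    c=get_calibration(name); im,d=get_image(name); return im,d,c
def save(im,f): cv2.imwrite('pics/'+f,cv2.cvtColor(im,cv2.COLOR_RGB2BGR))
def pts(d,c):
    """world point for every pixel by depth"""
    K=np.array(c["intrinsics"]);D=np.array(c["dist_coeffs"]);T=np.array(c["world_from_camera"])
    h,w=d.shape;u,v=np.meshgrid(np.arange(w),np.arange(h))
    n=cv2.undistortPoints(np.stack([u,v],-1).reshape(-1,1,2).astype(float),K,D).reshape(h,w,2)
    P=np.dstack([n*d[...,None],d])
    return P@T[:3,:3].T+T[:3,3]
def ray(px,c,z):
    K=np.array(c["intrinsics"]);D=np.array(c["dist_coeffs"]);T=np.array(c["world_from_camera"])
    n=cv2.undistortPoints(np.array(px,float).reshape(-1,1,2),K,D).reshape(-1,2)
    r=np.c_[n,np.ones(len(n))]@T[:3,:3].T; o=T[:3,3]
    return o+r*((z-o[2])/r[:,2])[:,None]
E
python3 - <<'E'
from h import *
for n in("top","side"):
    im,d,c=cam(n);save(im,n+'0.png');np.savez(n+'0.npz',im=im,d=d)
    print(n,np.array(c["world_from_camera"]).round(3).tolist(),(d>0).mean())
o=observe();print(o)
E
```

```text
pics
top [[-0.009, -0.982, 0.19, 0.214], [-1.0, 0.007, -0.01, 0.017], [0.009, -0.19, -0.982, 1.618], [0.0, 0.0, 0.0, 1.0]] 0.9960246598639456
side [[-0.869, -0.303, 0.391, 0.062], [-0.495, 0.544, -0.678, 0.836], [-0.007, -0.782, -0.623, 0.829], [0.0, 0.0, 0.0, 1.0]] 0.9961011904761905
{'time_s': 0.1, 'q': array([-1.38611384e+00,  2.21165269e-01,  1.52750210e+00,  3.37262670e-05,
        1.39472930e+00, -1.26103321e-01]), 'joint_velocities': array([ 7.14866906e-04, -1.48056054e-03, -1.27853270e-03, -1.28864329e-03,
       -9.74584889e-05, -4.53025711e-04]), 'joint_torque': array([ 8.24212348e-04, -4.98243856e+01, -3.90548265e+01, -3.33954094e-04,
        5.56344021e-03, -2.09274918e-05]), 'eef_pos': array([ 0.19103145, -0.59450617,  0.23029465]), 'tcp_rot': array([-3.13980714e+00, -2.59819734e-04,  3.10779640e-01]), 'ft_force': array([0.10643846, 0.42689825, 0.09841519]), 'torque': array([-0.00519916, -0.02810584,  0.00316158]), 'grasp_force': 0.0, 'opening': 0.08532758462680388}
```

View pics/top0.png

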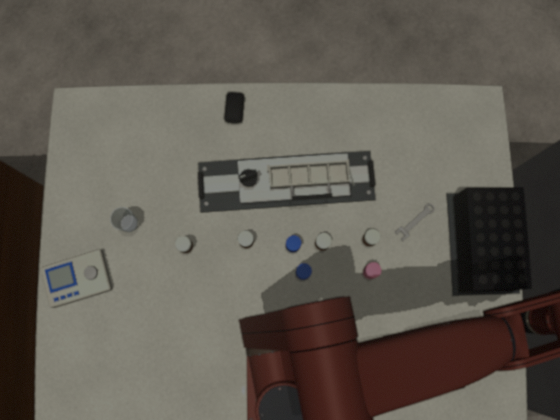

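View pics/side0.png

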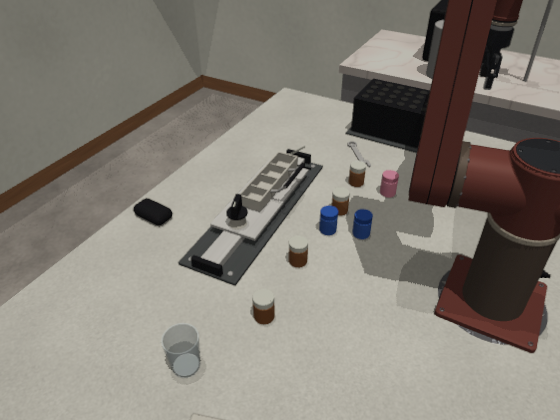

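Top view: four amber jars with white caps at about (184,243), (246,238), (324,240), (372,237). The blue ones are at (294,243) and (303,271), the pink at (372,270). The rail spans (198..375, 150..212), with the knob at (248,177), the tray at (270..350, 165..190), the beaker at (127,220) and the wrench at (415,222).

```bash
cat > m0.py <<'E'
from h import *
z=np.load('top0.npz');im,d=z['im'],z['d'];c=get_calibration('top');P=pts(d,c)
print('table z',np.median(P[300:330,120:200,2]))
hsv=cv2.cvtColor(im,cv2.COLOR_RGB2HSV)
# rail: dark, in box
m=((im.max(2)<75)).astype(np.uint8);b=np.zeros_like(m);b[140:222,190:385]=1;m*=b
m=cv2.morphologyEx(m,cv2.MORPH_OPEN,np.ones((3,3)))
cs,_=cv2.findContours(m,0,2); big=np.vstack([k for k in cs if cv2.contourArea(k)>60])
W=ray(big.reshape(-1,2),c,0.010)
r=cv2.minAreaRect((W[:,:2]*1000).astype(np.float32));print('rail rect',r,cv2.boxPoints(r).tolist())
# blobs at cap height
for name,box in dict(j1=(184,243),j2=(246,238),j3=(324,240),j4=(372,237),b1=(294,243),b2=(303,271),pk=(372,270)).items():
    u,v=box;s=np.s_[v-14:v+14,u-14:u+14];q=P[s].reshape(-1,3);k=abs(q[:,2]-.066)<.008
    mk=k.reshape(28,28).astype(np.uint8);ys,xs=np.nonzero(mk)
    w=ray([[xs.mean()+u-14,ys.mean()+v-14]],c,.066)[0]
    print(name,k.sum(),q[k].mean(0).round(3),w.round(3),(np.ptp(q[k],axis=0)).round(3))
# knob and tray heights
for nm,lo,hi,s in(('knob',.107,.125,np.s_[150:215,200:390]),('wall',.070,.088,np.s_[150:215,262:360]),('handle',.095,.112,np.s_[150:215,200:390])):
    q=P[s].reshape(-1,3);k=(q[:,2]>lo)&(q[:,2]<hi);
    if k.sum()>3: print(nm,k.sum(),q[k].mean(0).round(4),cv2.minAreaRect((q[k,:2]*1000).astype(np.float32)))
E
python3 m0.py
```

```text
table z -0.0017977434973462936
rail rect ((618.43994140625, -25.445709228515625), (157.5069122314453, 543.1387329101562), 3.6916801929473877) [[522.3642578125, 240.4894256591797], [557.3355712890625, -301.5223083496094], [714.515625, -291.380859375], [679.5443115234375, 250.63088989257812]]
j1 174 [0.419 0.28  0.064] [0.419 0.28  0.066] [0.044 0.044 0.014]
j2 189 [0.434 0.098 0.065] [0.434 0.098 0.066] [0.042 0.044 0.015]
j3 193 [ 0.426 -0.13   0.065] [ 0.426 -0.13   0.066] [0.045 0.044 0.015]
j4 189 [ 0.436 -0.272  0.065] [ 0.436 -0.272  0.066] [0.045 0.045 0.015]
b1 186 [ 0.42  -0.042  0.065] [ 0.42  -0.041  0.066] [0.046 0.044 0.015]
b2 192 [ 0.338 -0.071  0.065] [ 0.338 -0.071  0.066] [0.043 0.044 0.014]
pk 185 [ 0.338 -0.271  0.065] [ 0.338 -0.27   0.066] [0.041 0.047 0.014]
knob 142 [0.6011 0.0511 0.1135] ((575.9954833984375, -47.718719482421875), (334.15899658203125, 73.35051727294922), 82.23403930664062)
wall 488 [ 0.6214 -0.0952  0.0771] ((611.17041015625, -94.51305389404297), (95.07669830322266, 242.30648803710938), 4.16597318649292)
handle 220 [ 0.5641 -0.059   0.1032] ((580.8560791015625, -48.43853759765625), (332.5191345214844, 82.6383285522461), 86.68567657470703)
```

Run:
```python
from h import *
z=np.load('top0.npz');im,d=z['im'],z['d'];P=pts(d,get_calibration('top'))
q=P[160:200,228:264].reshape(-1,3);q=q[(q[:,2]>.100)&(q[:,2]<.125)]
print(len(q),q.mean(0),cv2.minAreaRect((q[:,:2]*1000).astype(np.float32)))
k=q.mean(0)
movep([k[0]-.03,k[1]-.05,.32],[np.pi,0,1.8]);o=observe();print(o['time_s'],o['q'].round(2),o['eef_pos'])
im,d,c=cam('wrist');save(im,'w1.png');np.savez('w1.npz',im=im,d=d,T=c['world_from_camera'])
print(np.array(c['world_from_camera']).round(3).tolist())
```

```text
127 [0.61110165 0.0894893  0.11333757] ((612.5462036132812, 89.62904357910156), (17.98684310913086, 55.26369094848633), 21.092172622680664)
2.75 [-0.07  0.08  1.52 -0.    1.54 -0.3 ] [0.58114647 0.03861518 0.31979722]
[[0.974, 0.219, 0.059, 0.566], [0.226, -0.941, -0.253, 0.102], [-0.0, 0.26, -0.966, 0.464], [0.0, 0.0, 0.0, 1.0]]
```

View pics/w1.png

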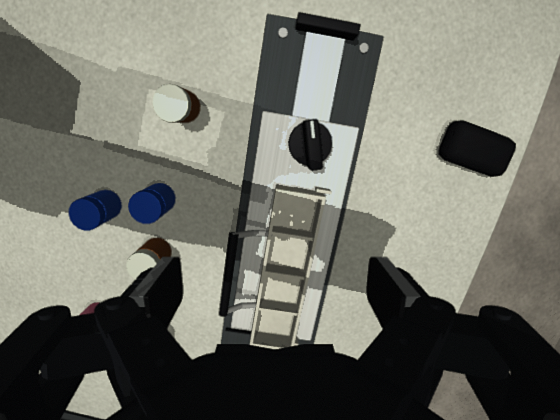

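The wrist view shows the knob bar at about (312,145), the tray to the near right and the handle on the left edge of the tray at (228,275). I'll refine these with the wrist depth, then grip.

Run:
```python
from h import *
z=np.load('w1.npz');im,d=z['im'],z['d'];c=dict(get_calibration('wrist'));c['world_from_camera']=z['T'];P=pts(d,c)
def rect(s,lo,hi,dark=None):
    m=(P[s][...,2]>lo)&(P[s][...,2]<hi)
    if dark is not None: m&=(im[s].max(2)<70)==dark
    q=P[s][m];n,l=cv2.connectedComponents(m.astype(np.uint8));a=np.bincount(l[l>0].ravel()).argmax();q=P[s][l==a]
    print(len(q),q.mean(0).round(4),cv2.minAreaRect((q[:,:2]*1000).astype(np.float32)))
rect(np.s_[100:190,270:350],.106,.125)
rect(np.s_[220:330,210:250],.090,.112)
rect(np.s_[180:345,240:330],.072,.086)
print('table',np.median(P[60:100,60:120,2]),'plate',np.median(P[115:125,270:285,2]))
# stop edges and base side lines
m=(im.max(2)<80).astype(np.uint8);m[:,:245]=0;m[:,400:]=0;m[190:]=0
m[:45]=0
ys=[];L=[];R=[]
for v in range(50,105,3):
    u=np.nonzero(m[v])[0];L.append((u[0],v));R.append((u[-1],v))
for e in(L,R):
    w=ray(e,c,.01);f=np.polyfit(w[:,1],w[:,0],1);print('edge x at y=-.025',np.polyval(f,-.025),'yaw',-np.arctan(f[0]))
```

```text
776 [0.6115 0.0937 0.1168] ((612.3734130859375, 93.27239990234375), (16.3428897857666, 56.461368560791016), 20.267303466796875)
884 [ 0.5499 -0.0873  0.1039] ((553.5611572265625, -90.77603149414062), (21.880056381225586, 117.77749633789062), 3.6533727645874023)
2102 [ 0.6197 -0.0742  0.0783] ((610.423095703125, -86.48168182373047), (91.71194458007812, 234.50962829589844), 3.7830915451049805)
table 0.0014422356409415082 plate 0.042215263270071635
edge x at y=-.025 0.5397531066388782 yaw 0.05858226046872809
edge x at y=-.025 0.6990916540422554 yaw 0.06688941994166385
```

```bash
cat >> h.py <<'E'
YAW=.0645
ex=np.array([np.cos(YAW),np.sin(YAW),0]);ey=np.array([-np.sin(YAW),np.cos(YAW),0])
def st(t=''):
    o=observe();print(t,round(o['time_s'],1),'p',o['eef_pos'].round(4),'yaw',o['tcp_rot'].round(3),'F',o['ft_force'].round(1),'M',o['torque'].round(2),'op',round(o['opening'],4),'gf',round(o['grasp_force'],1));return o
def turn(dyaw,n=6):
    q0=observe()['q'];
    for i in range(n):
        q=q0.copy();q[5]-=dyaw*(i+1)/n;set_joints(q)
E
python3 - <<'E'
from h import *
movep([.612,.0925,.17],[np.pi,0,1.925]);gripper_to(.05,60)
print(move_l([.612,.0925,.087],feed=.08,max_force=8));st()
gripper_to(.0,60);st('grip')
turn(1.22,4);st('turned')
E
```

```text
False
 5.1 p [0.6126 0.0925 0.0878] yaw [3.14  0.    1.925] F [ 0.   0.5 -0. ] M [ 0.02 -0.01  0.  ] op 0.0501 gf 0.0
grip 5.5 p [0.6128 0.0927 0.0878] yaw [3.14  0.    1.925] F [1.6 1.5 2.6] M [ 0.13 -0.24  0.15] op 0.0145 gf 60.1
turned 7.1 p [0.6135 0.0927 0.0878] yaw [3.141 0.004 3.139] F [ 6.4  1.3 -3.5] M [ 0.28 -0.88  0.2 ] op 0.0148 gf 59.4
```

Run:
```python
from h import *
p=observe()['eef_pos'];a=move_l(p+ey*.150,feed=.1,max_force=20);o=st(a)
a=move_l(o['eef_pos']+ey*.025,feed=.03,max_force=10);o=st(a);hold(.2);o=st()
d=o['eef_pos']-p;print('slid',d@ey,d@ex)
im,d,c=cam('top');save(im,'t2.png');np.savez('t2.npz',im=im,d=d)
```

```text
True 8.1 p [0.6067 0.1998 0.0879] yaw [-3.134e+00  2.000e-03 -3.139e+00] F [ 0.6 -6.9  5.4] M [-0.64  0.11 -0.07] op 0.0146 gf 62.3
True 8.4 p [0.6066 0.1996 0.0879] yaw [-3.131e+00  2.000e-03 -3.140e+00] F [-0.6 -2.3  5. ] M [ 0.21  0.11 -0.06] op 0.0149 gf 62.2
 8.6 p [0.6067 0.1997 0.0879] yaw [-3.131e+00  2.000e-03 -3.140e+00] F [-2.  -2.   6.2] M [ 0.38  0.31 -0.  ] op 0.0152 gf 62.4
slid 0.10719388221665317 4.852913293425172e-05
```

View pics/t2.png

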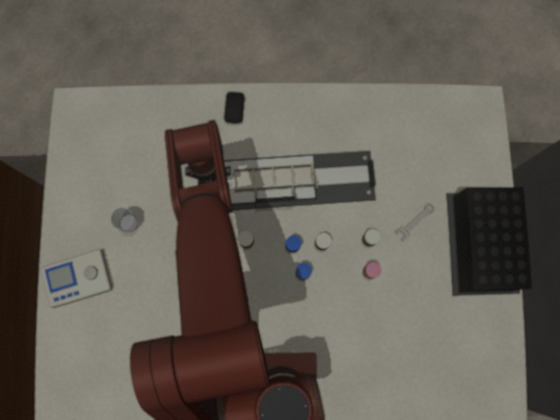

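Top view: the gripper is on the knob at about (200,170). The plate's right edge is now at column 315 and the initial gap to the left stop was about 107 mm, so the carriage is at the left stop. Next I'll clamp it.

Run:
```python
from h import *
o=observe();a=move_l(o['eef_pos']+ey*.005,feed=.02,max_force=12);st(a)
turn(-1.33,4);o=st('clamped');hold(.2);o=st()
print('knob',YAW-(o['tcp_rot'][2]-np.pi))
p=o['eef_pos'];gripper_to(.05);st('rel')
move_l([p[0],p[1],.20],feed=.2)
# view of tray from near: camera sees ahead of the tool
movep([.50,.13,.30],[np.pi,0,0.0645+np.pi/2*0]);st()
im,d,c=cam('wrist');save(im,'w3.png');np.savez('w3.npz',im=im,d=d,T=c['world_from_camera'])
im,d,c=cam('top');np.savez('t3.npz',im=im,d=d);save(im,'t3.png')
```

```text
True 8.9 p [0.6066 0.1997 0.0879] yaw [-3.127e+00  2.000e-03 -3.140e+00] F [-0.8 -2.6  4.5] M [ 0.34  0.13 -0.07] op 0.0152 gf 62.1
clamped 10.6 p [0.6061 0.1987 0.088 ] yaw [-3.138  0.016  1.812] F [-2.  -7.9  4.2] M [-0.66  0.07 -0.2 ] op 0.0151 gf 62.2
 10.8 p [0.6061 0.1986 0.0879] yaw [-3.138  0.016  1.813] F [-2.4 -8.3  4.6] M [-0.71  0.08 -0.2 ] op 0.0152 gf 62.2
knob 1.3935537986052962
rel 11.2 p [0.6064 0.2001 0.0877] yaw [-3.14   0.014  1.814] F [-0.3  0.  -0.1] M [ 0.01 -0.01  0.  ] op 0.0499 gf 0.0
 13.4 p [0.4998 0.13   0.2991] yaw [3.142e+00 1.000e-03 6.500e-02] F [-0.6 -0.2 -0.1] M [0.03 0.02 0.02] op 0.05 gf 0.0
```

View pics/w3.png

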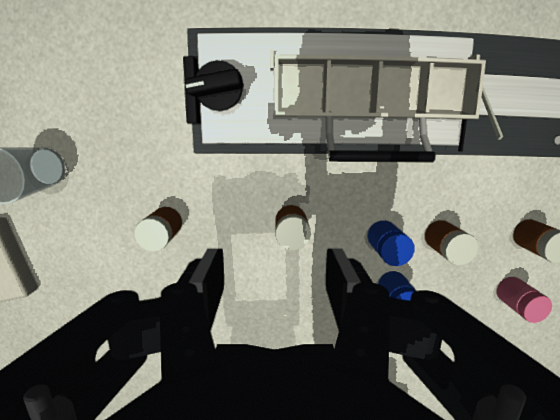

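The wrist view shows the carriage plate flush with the left stop at (192,90). The tray walls span (275..485, 55..117), the handle is at (382,155), and jars are at (155,232), (290,230), (455,243) and (545,243).

Run:
```python
from h import *
z=np.load('w3.npz');im,d=z['im'],z['d'];c=dict(get_calibration('wrist'));c['world_from_camera']=z['T'];P=pts(d,c)
z3=np.load('t3.npz');ct=get_calibration('top');Pt=pts(z3['d'],ct)
def ana(P,s,nm):
    q=P[s].reshape(-1,3);k=(q[:,2]>.071)&(q[:,2]<.086);q=q[k];a=q@ex;b=q@ey
    ex_h,e=np.histogram(a,bins=np.arange(a.min(),a.max()+.004,.004));eyh,f=np.histogram(b,bins=np.arange(b.min(),b.max()+.004,.004))
    print(nm,len(q),'x',[(round(v,3),n) for v,n in zip(e+.002,ex_h) if n>len(q)*.05],'y',[(round(v,3),n) for v,n in zip(f+.002,eyh) if n>len(q)*.035])
    print('  99%% range x %s y %s'%(np.percentile(a,[1,99]),np.percentile(b,[1,99])))
ana(P,np.s_[45:125,265:495],'wrist');ana(Pt,np.s_[150:205,225:325],'top')
w=ray([(275,53),(485,60),(481,117),(274,117)],c,.079);print('corners',np.c_[w@ex,w@ey].round(4).tolist())
h=P[145:165,325:440];k=(h[...,2]>.085)&(h[...,2]<.115);q=h[k];print('handle',len(q),(q@ex).mean(),np.percentile(q@ey,[1,99]),q[:,2].max())
def blobs(P,im,nm):
    hsv=cv2.cvtColor(im,cv2.COLOR_RGB2HSV)
    m=((abs(P[...,2]-.066)<.006)&(hsv[...,1]<80)&(P[...,0]<.53)&(P[...,0]>.36)&(abs(P[...,1])<.34)).astype(np.uint8)
    n,l,s,ce=cv2.connectedComponentsWithStats(m)
    for i in range(1,n):
        if s[i,4]>60: print(nm,s[i,4],P[l==i].mean(0).round(4),ce[i].round(0))
blobs(P,im,'w');blobs(Pt,z3['im'],'t')
```

```text
wrist 3459 x [(np.float64(0.586), np.int64(611)), (np.float64(0.59), np.int64(234)), (np.float64(0.646), np.int64(887)), (np.float64(0.65), np.int64(334))] y [(np.float64(-0.134), np.int64(353)), (np.float64(-0.078), np.int64(242)), (np.float64(-0.074), np.int64(127)), (np.float64(-0.022), np.int64(128)), (np.float64(-0.018), np.int64(191)), (np.float64(0.038), np.int64(253)), (np.float64(0.094), np.int64(144))]
  99% range x [0.57885975 0.64916344] y [-0.14126622  0.09647982]
top 345 x [(np.float64(0.585), np.int64(64)), (np.float64(0.589), np.int64(50)), (np.float64(0.645), np.int64(60)), (np.float64(0.649), np.int64(57))] y [(np.float64(-0.142), np.int64(22)), (np.float64(-0.082), np.int64(29)), (np.float64(-0.026), np.int64(16)), (np.float64(0.03), np.int64(18)), (np.float64(0.034), np.int64(16))]
  99% range x [0.56158503 0.65012001] y [-0.14480209  0.04058462]
corners [[0.6504, 0.0965], [0.6489, -0.1389], [0.5866, -0.1428], [0.5829, 0.0975]]
handle 1293 0.542854118545895 [-0.07783725  0.03745835] 0.10863016920560131
w 932 [0.4214 0.2828 0.067 ] [152. 234.]
w 972 [0.4355 0.1017 0.0673] [293. 233.]
w 484 [ 0.4362 -0.2581  0.0662] [551. 247.]
w 901 [ 0.4277 -0.123   0.0668] [460. 248.]
t 176 [ 0.4362 -0.2721  0.0659] [372. 236.]
t 179 [ 0.4256 -0.1299  0.0656] [324. 240.]
t 113 [0.4192 0.2859 0.0648] [181. 244.]
```

```bash
cat >> h.py <<'E'
TC=.6175*ex-.0205*ey
R=[np.pi,0,YAW+np.pi/2]
def look(xy,tag=None,z=.28):
    movep(np.r_[np.array(xy)[:2],0]+ey*.05+np.array([0,0,z]),R);hold(.15)
    im,d,c=cam('wrist');P=pts(d,c)
    if tag: save(im,tag)
    hsv=cv2.cvtColor(im,cv2.COLOR_RGB2HSV)
    m=((abs(P[...,2]-.066)<.0045)&(hsv[...,1]<80)).astype(np.uint8)
    n,l,s,ce=cv2.connectedComponentsWithStats(m);best=None
    for i in range(1,n):
        if s[i,4]<300: continue
        q=P[l==i];r=cv2.minAreaRect((q[:,:2]*1000).astype(np.float32));ctr=np.array(r[0])/1000
        dd=np.hypot(*(ctr-np.array(xy)[:2]))
        print('  cap',s[i,4],q.mean(0).round(4),ctr.round(4),np.round(r[1],0),ce[i].round(0))
        if min(r[1])<35 or max(r[1])>56: continue
        if best is None or dd<best[0]: best=(dd,q.mean(0)[:2])
    return best
def pick_place(xy,pk,tag=None):
    b=look(xy,tag)
    if b is None or b[0]>.06: print('NOT FOUND',b);return False
    j=np.r_[b[1],0];gripper_to(.07,35)
    move_l(j+[0,0,.12],feed=.25)
    if move_l(j+[0,0,.033],feed=.1,max_force=8): st('touched');return False
    gripper_to(.02,35);o=st('grip')
    if not .038<o['opening']<.054: return False
    move_l(o['eef_pos']*[1,1,0]+[0,0,.19],feed=.2)
    t=TC+ey*pk;move_l(t+[0,0,.19],feed=.2);move_l(t+[0,0,.125],feed=.12)
    a=move_l(t+[0,0,.0835],feed=.05,max_force=6);st(('placed',a))
    gripper_to(.06);move_l(t+[0,0,.18],feed=.2);st('done');return True
E
python3 - <<'E'
from h import *
pick_place((.4355,.1015),.029,'w4.png')
movep(TC+[-.03,0,.30]+ey*.02,[np.pi,0,YAW]);im,d,c=cam('wrist');save(im,'w5.png')
E
```

```text
cap 1530 [0.4199 0.2847 0.0673] [0.4199 0.2848] [45. 45.] [271.  61.]
  cap 1085 [0.4343 0.1027 0.0673] [0.4342 0.102 ] [45. 44.] [274. 224.]
grip 17.6 p [0.435  0.1028 0.0339] yaw [3.14  0.    1.635] F [-1.2 -0.1  6. ] M [0.   0.26 0.01] op 0.0451 gf 35.4
('placed', True) 21.1 p [0.6147 0.0483 0.083 ] yaw [-3.139 -0.     1.635] F [-0.5  0.3  5. ] M [0.05 0.1  0.02] op 0.0449 gf 36.3
done 22.0 p [0.6151 0.0483 0.179 ] yaw [-3.136e+00 -1.000e-03  1.635e+00] F [-0.1  0.  -1.1] M [-0.04 -0.01 -0.06] op 0.0599 gf 0.0
```

View pics/w5.png

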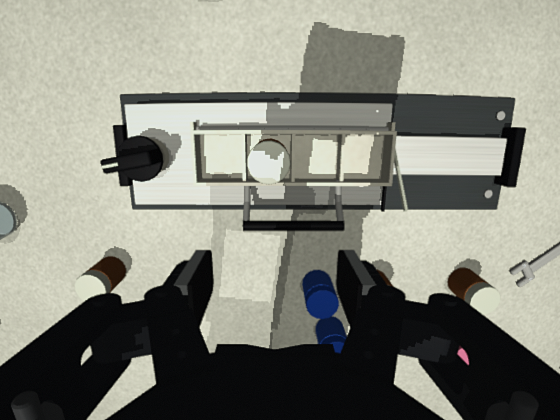

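Jar 2 stands in the second pocket from the left, at (268,160). Now the other three.

Run:
```python
from h import *
for xy,pk in(((.420,.2845),.087),((.427,-.126),-.029),((.437,-.268),-.087)):
    print(xy)
    if not pick_place(xy,pk): break
movep(TC+[-.03,0,.30]+ey*.02,[np.pi,0,YAW]);im,d,c=cam('wrist');save(im,'w6.png');np.savez('w6.npz',im=im,d=d,T=c['world_from_camera']);st()
```

```text
(0.42, 0.2845)
  cap 1085 [0.4199 0.2859 0.0673] [0.4199 0.2849] [44. 45.] [274. 224.]
grip 27.4 p [0.4205 0.2862 0.0339] yaw [ 3.140e+00 -1.000e-03  1.635e+00] F [-2.6 -0.1  7.1] M [-0.07  0.19  0.  ] op 0.0452 gf 35.6
('placed', True) 31.3 p [0.611  0.1061 0.083 ] yaw [-3.139  0.     1.635] F [-0.8 -0.2  5.2] M [0.   0.05 0.  ] op 0.0451 gf 36.3
done 32.2 p [0.6113 0.1061 0.179 ] yaw [-3.136 -0.     1.635] F [ 0.1 -0.6 -1. ] M [-0.03 -0.05  0.01] op 0.0602 gf 0.0
(0.427, -0.126)
  cap 347 [0.5848 0.0185 0.0659] [0.5849 0.0179] [  2. 104.] [424. 111.]
  cap 1083 [ 0.426  -0.1247  0.0673] [ 0.426  -0.1254] [45. 45.] [274. 225.]
  cap 828 [ 0.4363 -0.2674  0.067 ] [ 0.4364 -0.2689] [44. 45.] [274. 327.]
grip 36.0 p [ 0.4265 -0.125   0.0339] yaw [3.140e+00 1.000e-03 1.635e+00] F [-1.9  1.   7.1] M [0.05 0.19 0.04] op 0.0452 gf 35.4
('placed', True) 39.7 p [ 0.6185 -0.0095  0.0829] yaw [-3.139 -0.     1.635] F [-1.4  0.   5.3] M [-0.    0.05  0.05] op 0.0451 gf 36.5
done 40.6 p [ 0.6188 -0.0095  0.179 ] yaw [-3.136e+00 -1.000e-03  1.635e+00] F [ 0.2  0.5 -0.7] M [ 0.07 -0.03 -0.03] op 0.0599 gf 0.0
(0.437, -0.268)
  cap 1083 [ 0.4364 -0.2691  0.0673] [ 0.4361 -0.2699] [45. 45.] [274. 227.]
grip 44.4 p [ 0.4369 -0.2696  0.034 ] yaw [3.141e+00 1.000e-03 1.635e+00] F [-1.3  0.3  6.9] M [0.15 0.21 0.02] op 0.0452 gf 35.7
('placed', True) 48.4 p [ 0.6223 -0.0673  0.083 ] yaw [-3.139e+00 -1.000e-03  1.635e+00] F [0.  1.  5.5] M [0.09 0.06 0.02] op 0.0451 gf 36.5
done 49.3 p [ 0.6226 -0.0673  0.179 ] yaw [-3.136e+00 -2.000e-03  1.635e+00] F [ 0.8 -0.5 -0.7] M [ 0.   -0.    0.04] op 0.0599 gf 0.0
 50.9 p [0.586  0.0391 0.299 ] yaw [-3.141e+00  2.000e-03  6.500e-02] F [0.2 0.1 0.7] M [-0.02 -0.    0.  ] op 0.0599 gf 0.0
```

View pics/w6.png

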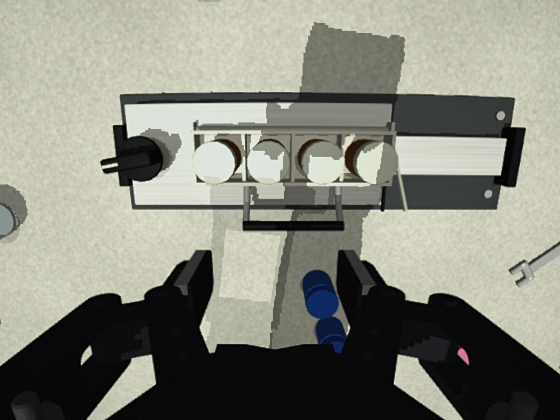

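All four jars stand in the pockets: caps at (217,160), (268,160), (320,160) and (375,160). Now the tilt.

```bash
cat >> h.py <<'E'
HX,HZ,r,al=.6495,.045,np.hypot(.107,.054),np.arctan2(.054,.107)
def tcp_at(th,dz=-.019): return (HX-r*np.cos(al+th))*ex-.0205*ey+[0,0,HZ+r*np.sin(al+th)+dz]
E
python3 - <<'E'
from h import *
p=tcp_at(0);gripper_to(.036,70)
movep(p+[0,0,.11],R);a=move_l(p,feed=.1,max_force=8);st(a)
gripper_to(0,70);o=st('grip')
off=o['eef_pos']-p;print(off)
for th in np.arange(.1,.61,.1):
    move_l(tcp_at(th)+off,feed=.06,max_force=40)
o=st('.6');v=o['eef_pos']-p-off;print('chord',2*np.arcsin(np.linalg.norm(v)/2/r))
im,d,c=cam('side');save(im[60:280,140:400].repeat(3,0).repeat(3,1)[:600,:780],'s7.png');np.savez('s7.npz',im=im,d=d)
im,d,c=cam('wrist');save(im,'w7.png');np.savez('w7.npz',im=im,d=d,T=c['world_from_camera'])
E
```

```text
False 53.9 p [0.5434 0.0144 0.0808] yaw [3.14  0.    1.635] F [-0.1 -0.2  0. ] M [-0.01 -0.01  0.05] op 0.0361 gf 0.0
grip 54.3 p [0.5425 0.0144 0.0809] yaw [-3.141  0.     1.635] F [-3.3  0.   4. ] M [0.02 0.62 0.01] op 0.0099 gf 68.2
[-1.99023229e-04 -9.51926167e-05  8.58449527e-04]
.6 56.4 p [0.5906 0.0175 0.1344] yaw [-3.139  0.     1.636] F [-14.5  -1.2   7.9] M [-0.28  2.57  0.06] op 0.0096 gf 68.7
chord 0.6107790597759011
```

View pics/s7.png

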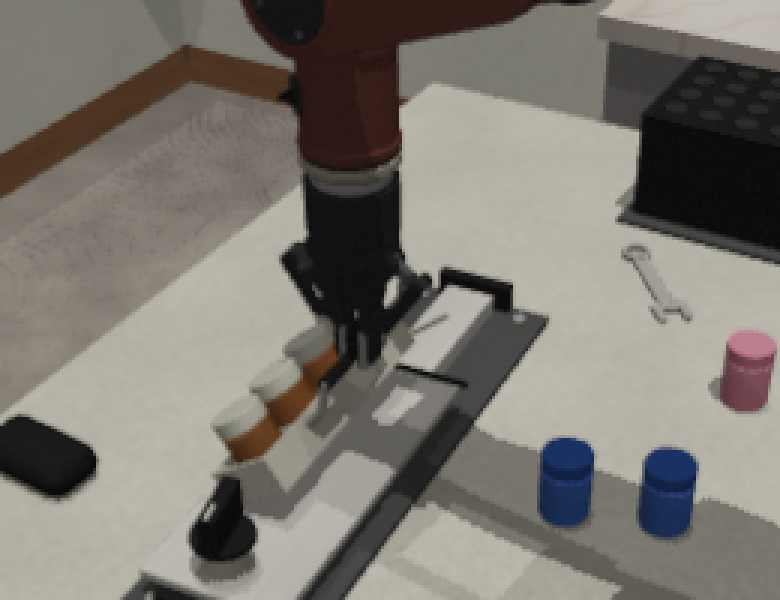

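View pics/w7.png

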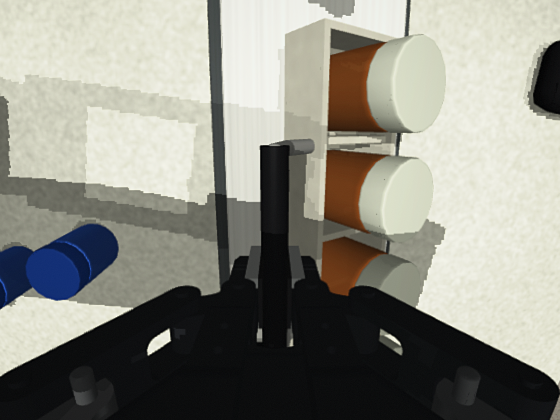

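Both views show the tray tilted with the jars seated; in the wrist view the caps are at (405,85) and (400,195) and the near wall is at column 305. I'll measure the tilt from the near-wall and cap planes.

```bash
cat >> h.py <<'E'
def tilt(d,c):
    P=pts(d,c)
    for nm,s in(('cap',np.s_[175:215,392:420]),('cap2',np.s_[65:105,400:430]),('wall',np.s_[60:130,295:318])):
        q=P[s].reshape(-1,3);q=q[abs(q[:,2]-np.median(q[:,2]))<.03];n=np.linalg.svd(q-q.mean(0))[2][2]
        a=np.array([n@ex,n@ey,n[2]]);a*=np.sign(a[2]);print(nm,a.round(3),'atan',np.arctan2(a[0],a[2]).round(3),np.arctan2(a[2],abs(a[0])).round(3))
E
python3 - <<'E'
from h import *
z=np.load('w7.npz');c=dict(get_calibration('wrist'));c['world_from_camera']=z['T'];tilt(z['d'],c)
p=tcp_at(0);off=np.array([-2e-4,-1e-4,8.6e-4])
move_l(tcp_at(.65)+off,feed=.06,max_force=40);move_l(tcp_at(.70)+off,feed=.06,max_force=40);hold(.2)
o=st('.7');v=o['eef_pos']-p-off;print('chord',2*np.arcsin(np.linalg.norm(v)/2/r))
im,d,c=cam('wrist');tilt(d,c);np.savez('w8.npz',im=im,d=d,T=c['world_from_camera']);save(im,'w8.png')
E
```

```text
cap [0.562 0.006 0.827] atan 0.597 0.974
cap2 [0.558 0.005 0.83 ] atan 0.592 0.979
wall [-0.84  -0.009  0.542] atan -0.998 0.573
.7 57.2 p [0.6016 0.0182 0.1403] yaw [-3.14   0.     1.636] F [-14.7  -2.   10.8] M [-0.3   2.74 -0.02] op 0.0094 gf 69.1
chord 0.7155938089859247
cap [0.642 0.003 0.767] atan 0.697 0.874
cap2 [0.64  0.    0.769] atan 0.694 0.877
wall [-0.73  -0.012  0.684] atan -0.818 0.753
```

The tilt is 0.695 by the caps and 0.70–0.715 by the arm's position. I'll hold there, then lower.

Run:
```python
from h import *
off=np.array([-2e-4,-1e-4,8.6e-4])
hold(2.6);st('held')
for th in np.arange(.6,-.01,-.1): move_l(tcp_at(max(th,0))+off,feed=.06,max_force=40)
st('down');a=move_l(tcp_at(0)+off+[0,0,-.004],feed=.02,max_force=12);st(a)
gripper_to(.036);st('rel');p=observe()['eef_pos'];move_l(p+[0,0,.12],feed=.2)
movep(TC+[-.03,0,.30]+ey*.02,[np.pi,0,YAW]);hold(.2);im,d,c=cam('wrist');save(im,'w9.png');st()
P=pts(d,c);q=P[145:175,190:400].reshape(-1,3);q=q[q[:,2]>.108];n=np.linalg.svd(q-q.mean(0))[2][2];print('cap z',q[:,2].mean(),len(q),'n',n@ex,n@ey)
h=P[218:232,243:343].reshape(-1,3);h=h[(h[:,2]>.09)];print('handle z',np.percentile(h[:,2],[50,95]),(h@ex).mean())
k=P[130:190,95:165];m=k[...,2]>.108;kk=k[m];print('knob',kk.mean(0),cv2.minAreaRect((kk[:,:2]*1000).astype(np.float32)))
```

```text
held 59.9 p [0.6016 0.0182 0.1404] yaw [-3.14   0.     1.636] F [-14.8  -1.9   9.6] M [-0.27  2.75  0.03] op 0.0094 gf 69.1
down 62.3 p [0.5444 0.0145 0.0847] yaw [3.137 0.    1.635] F [-9.7 -0.3  9.5] M [-0.05  1.03  0.03] op 0.0094 gf 74.4
True 62.5 p [0.5433 0.0145 0.0826] yaw [3.141 0.    1.636] F [0.8 0.1 1.1] M [-0.03 -0.05  0.05] op 0.0096 gf 74.7
rel 62.9 p [0.5399 0.0145 0.0796] yaw [-3.135 -0.     1.636] F [-0.1  0.3 -0.7] M [-0.02  0.02 -0.01] op 0.036 gf 0.0
 65.3 p [0.5861 0.0393 0.2998] yaw [-3.142  0.     0.065] F [ 0.1 -0.   0.1] M [-0.    0.   -0.01] op 0.036 gf 0.0
cap z 0.11893020961004845 4721 n -0.9941669217554203 -0.0013449522908018992
handle z [0.10706166 0.10890614] 0.5446880307557144
knob [0.60658337 0.1941667  0.12235953] ((621.0309448242188, 133.163818359375), (16.147586822509766, 189.81512451171875), 13.737829208374023)
```

View pics/w9.png

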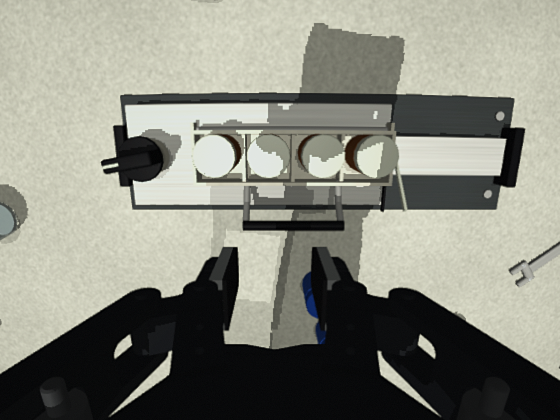

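The wrist view looks the same as before the tilt: caps at row 156, handle at row 225. I'll compare its height with the pre-tilt picture, then press the handle down gently to be sure it's level.

Run:
```python
from h import *
z=np.load('w6.npz');c=dict(get_calibration('wrist'));c['world_from_camera']=z['T']
def hz(P):
    h=P[218:232,243:343].reshape(-1,3);h=h[(h[:,2]>.09)];return np.percentile(h[:,2],[50,95]).round(4)
print('before tilt',hz(pts(z['d'],c)))
gripper_to(0,40);b=tcp_at(0,0)
movep(b+[0,0,.05],R);a=move_l(b+[0,0,-.004],feed=.03,max_force=20);st(a)
move_l(b+[0,0,.06],feed=.15)
movep(TC+[-.03,0,.30]+ey*.02,[np.pi,0,YAW]);hold(.2);im,d,c=cam('wrist');print('after',hz(pts(d,c)));save(im,'w10.png')
P=pts(d,c);k=P[130:190,95:150];kk=k[k[...,2]>.110];print('knob',kk.mean(0),cv2.minAreaRect((kk[:,:2]*1000).astype(np.float32)))
```

```text
before tilt [0.1054 0.1072]
True 68.6 p [0.5417 0.0145 0.1048] yaw [-3.138 -0.     1.636] F [-3.2  1.3  7.3] M [ 0.03  0.39 -0.  ] op 0.0 gf 3.8
after [0.1054 0.1072]
knob [0.60659431 0.19469496 0.12477633] ((622.9122314453125, 133.64227294921875), (16.32508659362793, 190.0808563232422), 15.036069869995117)
```

Run:
```python
from h import *
k=np.array([.6063,.1998,0]);gripper_to(.05,60)
movep(k+[0,0,.18],[np.pi,0,1.814]);print(move_l(k+[0,0,.087],feed=.08,max_force=8))
gripper_to(0,60);st('grip');turn(1.31,4);o=st('free');print('knob',YAW-(abs(o['tcp_rot'][2])*1-np.pi))
p=o['eef_pos'];a=move_l(p-ey*.152,feed=.08,max_force=20);o=st(a)
a=move_l(o['eef_pos']-ey*.02,feed=.02,max_force=12);o=st(a);dd=o['eef_pos']-p;print('slid',dd@ey,dd@ex)
```

```text
False
grip 74.3 p [0.6058 0.1997 0.0877] yaw [-3.14   0.     1.814] F [-4.7 -0.2  5.6] M [-0.2   0.74 -0.14] op 0.0151 gf 59.5
free 76.0 p [0.6056 0.1996 0.0877] yaw [-3.141e+00 -2.000e-03  3.118e+00] F [-3.4 -1.5  1.8] M [-0.14  0.5   0.26] op 0.015 gf 58.9
knob 0.08841218780044824
False 78.0 p [0.6154 0.0478 0.0877] yaw [-3.141e+00 -1.000e-03  3.124e+00] F [-3.8 -0.7  1.9] M [-0.03  0.67 -0.23] op 0.0154 gf 59.1
True 78.6 p [0.6158 0.0398 0.0877] yaw [ 3.139e+00 -1.000e-03  3.123e+00] F [-0.   1.1  3.7] M [ 0.24 -0.17 -0.12] op 0.0148 gf 59.8
slid -0.16007160004486987 -3.541308300589038e-05
```

Slid 160.1 mm, to the right stop. Now clamp, back off and check.

Run:
```python
from h import *
turn(-1.31,4);o=st('cl');hold(.2)
print('knob',YAW-(o['tcp_rot'][2]-np.pi))
p=o['eef_pos'];gripper_to(.05);st('rel');move_l([p[0],p[1],.22],feed=.2)
movep([.53,-.02,.32],[np.pi,0,YAW]);hold(.2);im,d,c=cam('wrist');save(im,'w11.png')
movep([.35,.05,.35],[np.pi,0,YAW]);
movep([.19,-.595,.25],[np.pi,0,.31]);hold(.3);im,d,c=cam('top');save(im,'t11.png')
z=np.load('top0.npz')['im'].astype(int);df=abs(im.astype(int)-z).max(2)
for n,s in(('beaker',np.s_[203:238,108:145]),('wrench',np.s_[200:243,394:438])): print(n,df[s].mean(),df[s].max())
st()
```

```text
cl 80.2 p [0.616  0.0399 0.0878] yaw [-3.141e+00 -3.000e-03  1.819e+00] F [-2.3  3.9  1.3] M [ 0.47  0.04 -0.16] op 0.0149 gf 59.5
knob 1.3866932126550917
rel 80.9 p [0.6159 0.0395 0.0877] yaw [-3.141e+00 -3.000e-03  1.813e+00] F [ 0.3 -0.3 -0.3] M [-0.03  0.01 -0.01] op 0.0502 gf 0.0
beaker 1.0393822393822394 4
wrench 0.9714587737843552 5
 86.9 p [ 0.1904 -0.5949  0.2502] yaw [3.141 0.    0.311] F [-0.5 -0.6 -0.6] M [-0.01 -0.03  0.  ] op 0.0503 gf 0.0
```

View pics/w11.png

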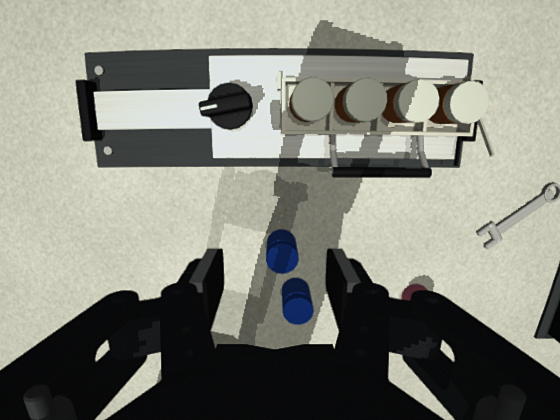

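View pics/t11.png

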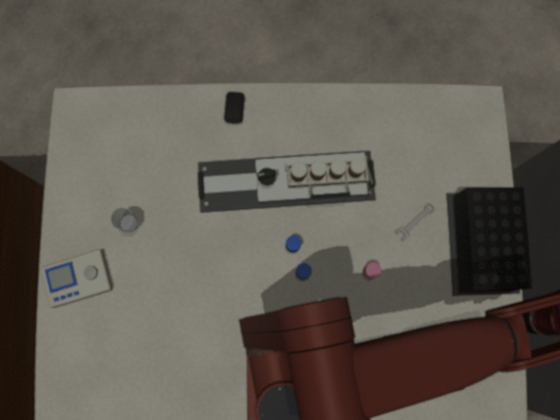

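Both views show the carriage at the right stop, the knob tight at (266,176 top) and four jars upright in the pockets at columns 299–357 (top). The wrench, beaker and look-alikes haven't moved.

```bash
python3 -c "
from plant import *
print(job_done())"
```

```text
the job is handed in; nothing more can be done
None
```

I handed the job in at about 87 s, with all four jars upright in the tray, the tray tilted to about 40° for over two seconds and lowered level, and the carriage clamped at the right end with the wrench and beaker unmoved; no verdict came back.

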